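# Lock the grease trap lid with the flat-bladed key

## Robot

A 6-joint arm with a two-finger parallel gripper is mounted at the origin on the work surface. World frame = base frame: x ahead of the robot, y to its left, z up, the work surface at z = 0. Lengths are in m, angles in degrees, forces in N, time in s.
With the tool pointing down it reaches from about 0.35 to 0.875 m from the base axis. Payload 4.2 kg.
Tool frame: the origin (TCP) lies where the fingers leave the gripper's body, on its centre line; the fingertips stand 70 mm ahead of it and the grasp point (between the pads) lies 51 mm ahead of it; z points along the fingers, y is the direction in which the jaws open and shut (so a half turn about z gives the same grasp; the last joint's range is limited). The gripper opens to 87 mm and grips with 3 to 60 N. Pads are 19 mm wide; open, the fingers measure 117 mm over their backs; the gripper's body (75 mm by 190 mm) begins 51 mm behind the grasp point.
Start: joints at [79.847, 22.042, 0.453, 0, -68.411, -14.817], TCP at [0.264, 0.567, 0.292] pointing down, gripper open.
Joint ranges: [-179.83, 179.83], [-69.29, 118.12], [-61.27, 80.66], [-181.25, 117.63], [-171.15, -9.14], [-177.46, 177.46]. Speed limits (degrees/s): [159.86, 159.86, 180, 180, 180, 180].

## Interface

Orientations are given as a 3x3 rotation matrix whose columns are the frame's x, y, z axes.
In Python, from station import sense, capture, camera_model, finish_job gives the robot as it stands.
- The arm moves only by the shell command python3 -m inch 'ROWS'. ROWS is JSON, a list of rows, each an object with "hand": the closure, from 0 (fully open) to 1 (shut); "slide": the shift along the world's x, y, z in cm, a list of three; "yaw": the turn about the world's z in rad. A call has 1 to 10 rows; each row is the pose to reach, as a shift and turn from the pose commanded when the call began; what a row does not reach only later rows make up. A row lasts 1/8 s, in which the tool goes at most 62.5 mm and 10.7 degrees, less where a joint would pass 70% of its speed; a pose out of reach is approached as far as the arm can. A call with a gripper value outside its range is refused whole. The fingers move at their own pace and stop on an object; the grip force is fixed at half the most. Time passes only in rows, so rows that repeat a pose let the fingers close. It gives the time, the measured TCP pose, the force and the opening at its end, in the units of the state.
- sense(): the state, without advancing time (a new reading comes with each control period).
- capture(name): name is "side" or "top"; returns the picture (384x512x3 uint8, blue, green, red); there is no depth.
- camera_model(name): a dict with "mtx" (3x3 intrinsics, pixels), "k1" (the pictures are not rectified: a ray, as slopes to the right and down, at radius r is drawn at 1 + k1 r^2 times it, then the intrinsics apply), "xyz" and "orientation" of the camera in the world. Camera axes: x right, y up, looking along -z (the intrinsics and any distortion apply to the point x, -y, -z); pixel columns grow to the right and rows downward; lengths in m; the calibration is good to about 2 mm. A picture is of the moment at which its call begins. camera_model takes no time and is no camera call.
- finish_job(): hands the job in, once; it reports no verdict.
The state is a dict: "time_s": time; "joints": joint angles; "joint_velocities": joint speeds; "effort": joint torques, N m; "tcp_pos": TCP position; "ee_rot": TCP orientation; "wrist_force": force on the tool from outside, world axes, zero at the start; "moment": the same for the moment, N m; "gripper_width": opening from 0.0 (shut) to 1.0 (fully open).
Only numpy, scipy, OpenCV 4.12 (cv2) and the standard library are available. Lean on these libraries where they do the work, as an engineer would, in place of code of your own. Each camera call takes 0.05 s, during which the arm holds its last target. There are 200 camera calls.

## Task

The lid of the steel grease trap still has one slotted cam lock open: its slot runs along the length of the box, while the other lock is already shut, with its slot across the box. Take the flat-bladed key (the one with the paddle handle, not the T-handled one) from the white stand, set its blade down into the open lock's slot and turn it a quarter turn clockwise, seen from above, until it stops. Let go and leave the key standing upright, fully down in the shut lock; leave the other lock shut.

Things in the scene. Friction and masses are not known exactly. Their poses are not given: they have to be found in the camera images.
- key_grip (a point): Centre of the paddle handle of the flat-bladed key (350 g), upright in a pocket of the white stand; lift 30 mm to clear. x along blade width, z up. Handle 56 (x) x 16 (y, grasp across it) x 44 mm (z). Below: 16 mm stem; round collar d 52, 6 thick, underside 46 below this point; blade 48 wide (x), 6 thick, 24 long, its edge 70 below this point. The T-handled key is in the other pocket, 120 mm away.
- lock_top (a point): Centre of the slot's mouth, on the axis, at the flat top of the open cam lock: brass rotor 70 mm across on the lid of the grease trap (220 x 340 mm, 100 high), top 36 above the lid. Turns with it: x along slot, z up. Slot 14 wide, 26 deep, open-ended, mouth bevelled to 22. Key seated: collar on the flat top, stands by itself, handle centre 46 above this point; blade play 10 degrees each way.
- lock (a joint): Angle of the open lock (rad): 0 open (slot along the length of the trap), starts at 0 to 0.2, grows as it turns clockwise seen from above, 1.571 at the hard stop, shut (slot across the trap, pointing at two ribs). Friction 0.12 N m; stays where it is left.
- spare_lock (a joint): Angle of the other lock, alike and 170 mm from the open one (which is where varies), read the same way: already shut, about 1.55.
Not all that is in view belongs to the job. What is shaped like the part that bears key_grip but blue or pink is not meant.

How it is judged:
By the outcome, as a careful person would: the job done as asked, in the order asked, and still so for the second after the job is handed in, with the robot touching nothing.
It also fails if it takes over 51 s, if anything falls off the work surface, if the arm or the gripper's body presses on something with over 40 N, if the wrist force passes 120 N, or if a joint passes its speed limit or range.

## Working session

There is one attempt and no reset: what is moved stays moved. The work goes in short steps, Python scripts to look and compute and a shell command to move; the robot and the scene stay as the last step left them, time stands still between calls to the robot, and variables do not carry over. Pictures are saved under pics/ and viewed, about 8 in all and at most 12, crops included, and the job is handed in when it is done.

```bash
mkdir -p pics; cat > h.py <<'E'
import numpy as np, cv2
from station import *
def ray(name,uv):
    m=camera_model(name);K=np.array(m['mtx'],float)
    p=cv2.undistortPoints(np.array([[uv]],float),K,np.array([m['k1'],0,0,0.]))[0,0]
    R=np.array(m['orientation']);d=R@np.array([p[0],-p[1],-1]);return np.array(m['xyz']),d
def onz(name,uv,z):
    o,d=ray(name,uv);return o+d*(z-o[2])/d[2]
def proj(name,P):
    m=camera_model(name);K=np.array(m['mtx'],float);R=np.array(m['orientation'])
    q=R.T@(np.array(P)-np.array(m['xyz']));x=np.array([q[0],-q[1]])/-q[2];x=x*(1+m['k1']*(x@x))
    return K[:2,:2]@x+K[:2,2]
def tri(a,b):
    (o1,d1),(o2,d2)=ray(*a),ray(*b)
    s=np.linalg.lstsq(np.c_[d1,-d2],o2-o1,rcond=None)[0]
    p,q=o1+s[0]*d1,o2+s[1]*d2;return (p+q)/2,np.linalg.norm(p-q)
E
python3 - <<'E'
from h import *
for n in('top','side'):
    i=capture(n);cv2.imwrite(f'pics/{n}0.png',i);m=camera_model(n);print(n,m['xyz'],np.round(m['orientation'],2).tolist(),m['mtx'],m['k1'])
a=cv2.imread('pics/top0.png');b=cv2.imread('pics/side0.png')
E
```

```text
top [ 0.38531193 -0.03329691  1.23651971] [[0.01, 0.99, -0.15], [-1.0, 0.0, -0.01], [-0.01, 0.15, 0.99]] [[435.65708444   0.         256.66621245]
 [  0.         435.65708444 188.0245553 ]
 [  0.           0.           1.        ]] -0.14215954491698468
side [0.47406925 0.66677881 0.54483017] [[-0.99, 0.09, -0.13], [-0.16, -0.51, 0.85], [0.02, 0.86, 0.51]] [[358.09208908   0.         253.43105851]
 [  0.         358.09208908 191.1061822 ]
 [  0.           0.           1.        ]] 0.032766529215420406
```

View pics/top0.png

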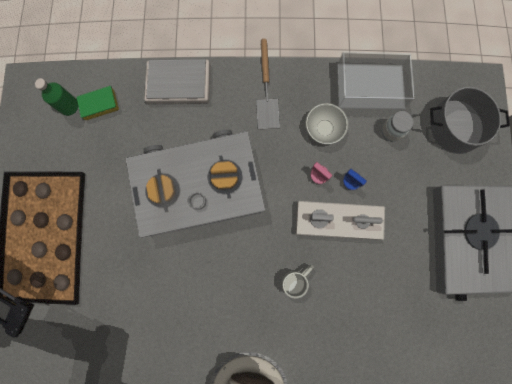

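View pics/side0.png

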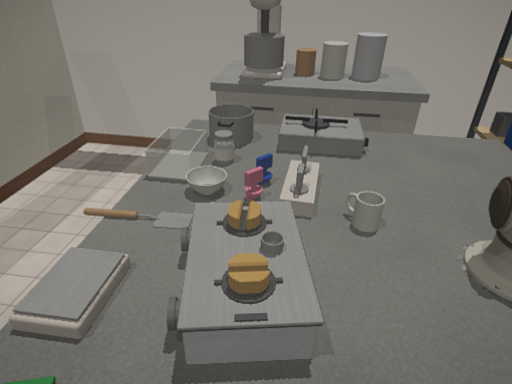

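Top view: the box is at (195,185), with locks at (160,190) and (224,175). The stand is at (340,220), with key handles at (320,217) and (367,221). Decoys are pink (320,174) and blue (354,180). The side view shows the far lock (244,215) with its slot along the box and the near one (249,270) with its slot across. I'll check these in close crops.

```bash
python3 - <<'E'
import cv2,numpy as np
a=cv2.imread('pics/top0.png');b=cv2.imread('pics/side0.png')
r=lambda i,w,h:cv2.resize(i,(w,h),interpolation=cv2.INTER_CUBIC)
o=np.vstack([np.hstack([r(a[130:240,120:270],409,300),r(a[195:245,295:390],391,300)]),np.hstack([r(b[190:310,180:310],400,300),r(b[140:220,250:330],400,300)])])if 0 else np.vstack([np.hstack([r(a[130:240,120:270],400,300),r(a[195:245,295:390],400,300)]),np.hstack([r(b[190:310,180:310],400,300),r(b[140:220,250:330],400,300)])])
cv2.imwrite('pics/c1.png',o)
E
```

```text
(no output)
```

View pics/c1.png

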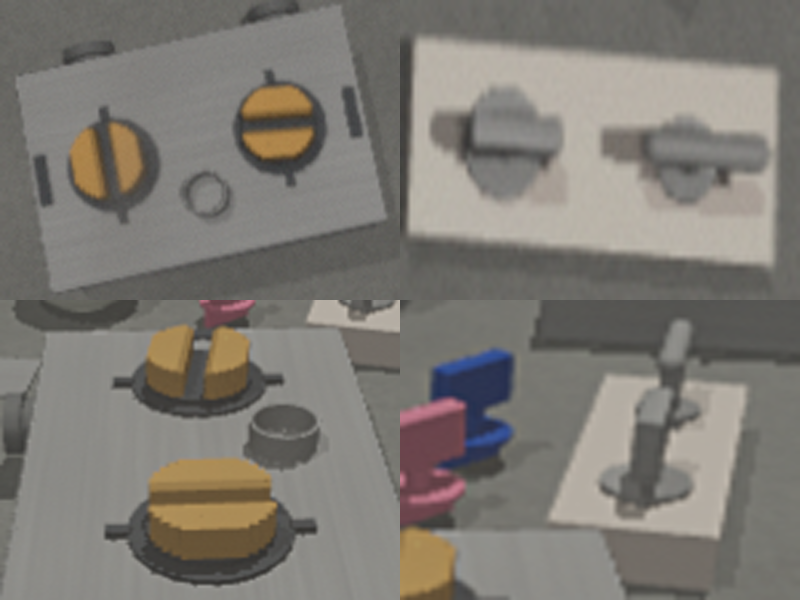

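The crop settles it. The paddle key is the left one on the stand in the top view (322,217), with the wide collar and flat handle; the right one is T-handled. The open lock is the right one in the top view (224,175), with its slot along the box. Next I measure.

```bash
python3 - <<'E'
from h import *
a=cv2.imread('pics/top0.png');b=cv2.imread('pics/side0.png')
hsv=cv2.cvtColor(a,cv2.COLOR_BGR2HSV)
m=cv2.inRange(hsv,(8,120,100),(25,255,255));m[:,:130]=0;m[:,270:]=0;m[:130]=0;m[240:]=0
for lo,hi in((140,190),(190,260)):
    mm=m.copy();mm[:,:lo]=0;mm[:,hi:]=0
    ys,xs=np.nonzero(mm);pts=np.array([onz('top',(x,y),.136)[:2] for x,y in zip(xs,ys)])
    c,r=cv2.minEnclosingCircle(pts.astype(np.float32)*1000)
    n,l,s,cc=cv2.connectedComponentsWithStats(mm)
    s_i=[i for i in range(1,n) if s[i,4]>40]
    P=[onz('top',cc[i],.136)[:2] for i in s_i]
    print('lock',np.round(c,1),r,'mean',pts.mean(0).round(4),[p.round(4) for p in P])
    # slot direction from the slot edges: component inner edge fits
    if len(P)==2: d=P[1]-P[0];print(' perp dir deg',np.degrees(np.arctan2(d[1],d[0])),'mid',(P[0]+P[1])/2)
# stand
w=cv2.inRange(a,(150,150,150),(255,255,255));w[:190]=0;w[250:]=0;w[:,:290]=0;w[:,395:]=0
c=max(cv2.findContours(w,0,2)[0],key=cv2.contourArea);print('stand',cv2.minAreaRect(c))
big=lambda i,x0,y0,x1,y1,k:cv2.resize(i[y0:y1,x0:x1],None,fx=k,fy=k,interpolation=cv2.INTER_CUBIC)
t=big(a,303,203,343,238,10);s=big(b,280,155,320,205,10)
s=cv2.copyMakeBorder(s,0,0,0,0,0);t=cv2.copyMakeBorder(t,0,150,0,0,0)
o=np.hstack([t,s]);o=cv2.convertScaleAbs(o,alpha=1.5)
for i in range(0,800,50):cv2.line(o,(i,0),(i,6),(0,0,255),1)
for i in range(0,500,50):cv2.line(o,(0,i),(6,i),(0,0,255),1);cv2.line(o,(400,i),(406,i),(0,0,255),1)
cv2.imwrite('pics/c2.png',o)
# box edges check
g=[onz('top',p,.1)[:2].round(4) for p in((127,157),(250,133),(263,211),(139,234))];print(g)
E
```

```text
lock [545.6 231.8] 35.805946350097656 mean [0.5461 0.2335] [array([0.5521, 0.2128]), array([0.5414, 0.2491])]
 perp dir deg 106.38749386532469 mid [0.54676526 0.23092115]
lock [582.6  65.8] 36.694358825683594 mean [0.5828 0.0655] [array([0.6015, 0.0669]), array([0.5636, 0.0641])]
 perp dir deg -175.88569799872923 mid [0.5825309  0.06550522]
stand ((340.444091796875, 219.93698120117188), (86.1600112915039, 32.062313079833984), 3.416588068008423)
[array([0.6366, 0.3331]), array([ 7.03e-01, -3.00e-04]), array([ 0.4926, -0.0362]), array([0.4292, 0.2903])]
```

View pics/c2.png

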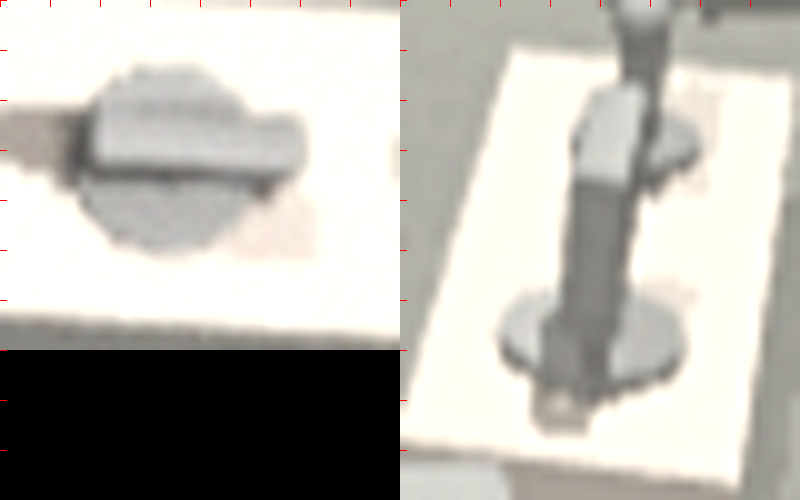

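```bash
python3 - <<'E'
from h import *
T=lambda x,y:(303+x/10-.45,203+y/10-.45)
S=lambda x,y:(280+(x-400)/10-.45,155+y/10-.45)
p,e=tri(('top',T(198,141)),('side',S(610,135)));print('handle top',p.round(4),e)
c,e=tri(('top',T(165,160)),('side',S(592,340)));print('collar top',c.round(4),e)
z=p[2]
l=onz('top',T(93,136),z);r=onz('top',T(304,145),z);d=r-l;print(np.degrees(np.arctan2(d[1],d[0])),np.linalg.norm(d),(l+r)/2)
q=[onz('top',u,.04) for u in((297.5,219.5-2),(383.5,222.5))];d=q[1]-q[0];print('stand dir',np.degrees(np.arctan2(d[1],d[0])))
s=sense();print(s['time_s'],s['tcp_pos'],np.round(s['ee_rot'],3).tolist(),s['gripper_width'])
E
```

```text
handle top [ 0.4772 -0.1902  0.1097] 0.0007747245549022881
collar top [ 0.477  -0.1899  0.0468] 0.0010187692050957554
-92.2827457794917 0.055041233134932255 [ 0.4776873  -0.19042418  0.10972152]
stand dir -93.22035349625922
0.1 [0.2636291  0.56622078 0.29126922] [[0.906, -0.422, -0.001], [-0.422, -0.906, -0.002], [0.0, 0.002, -1.0]] 1.0009916705828041
```

```bash
python3 -m inch '[{"hand":0,"slide":[3,-11,0],"yaw":-0.17},{"hand":0,"slide":[4.5,-16.5,0],"yaw":-0.34},{"hand":0,"slide":[6,-22,0],"yaw":-0.5},{"hand":0,"slide":[7.7,-27.5,0],"yaw":-0.67},{"hand":0,"slide":[9.3,-33,0],"yaw":-0.84},{"hand":0,"slide":[10.8,-38.5,0],"yaw":-1.0},{"hand":0,"slide":[12.4,-44,0],"yaw":-1.18},{"hand":0,"slide":[14,-49.5,0],"yaw":-1.18},{"hand":0,"slide":[15.5,-55,0],"yaw":-1.18},{"hand":0,"slide":[15.5,-55,0],"yaw":-1.18}]'; python3 -m inch '[{"hand":0,"slide":[1.5,-5.2,0],"yaw":0},{"hand":0,"slide":[3,-10.4,0],"yaw":0},{"hand":0,"slide":[4.5,-15.6,0],"yaw":0},{"hand":0,"slide":[5.85,-20.7,0],"yaw":0},{"hand":0,"slide":[5.85,-20.7,0],"yaw":0},{"hand":0,"slide":[5.85,-20.7,0],"yaw":0},{"hand":0,"slide":[5.85,-20.7,0],"yaw":0}]'
```

```text
time_s: 1.35
tcp_pos: [0.4187, 0.0134, 0.2919]
ee_rot: [[-0.051, -0.999, -0.001], [-0.999, 0.051, -0.0], [0.0, 0.001, -1.0]]
wrist_force: [0.5, 0.2, -0.8]
gripper_width: 1.003
time_s: 2.22
tcp_pos: [0.4772, -0.1891, 0.2923]
ee_rot: [[-0.043, -0.999, -0.0], [-0.999, 0.043, 0.0], [-0.0, 0.0, -1.0]]
wrist_force: [0.3, -0.6, -0.4]
gripper_width: 1.0
```

```bash
python3 -m inch '[{"hand":0,"slide":[0,-0.1,-4],"yaw":0},{"hand":0,"slide":[0,-0.1,-8],"yaw":0},{"hand":0,"slide":[0,-0.1,-11],"yaw":0},{"hand":0,"slide":[0,-0.1,-13],"yaw":0},{"hand":0,"slide":[0,-0.1,-14.3],"yaw":0},{"hand":0,"slide":[0,-0.1,-15.3],"yaw":0},{"hand":0,"slide":[0,-0.1,-15.3],"yaw":0},{"hand":0,"slide":[0,-0.1,-15.3],"yaw":0}]'; python3 -m inch '[{"hand":1,"slide":[0,0,0],"yaw":0},{"hand":1,"slide":[0,0,0],"yaw":0},{"hand":1,"slide":[0,0,0],"yaw":0},{"hand":1,"slide":[0,0,0],"yaw":0},{"hand":1,"slide":[0,0,0],"yaw":0},{"hand":1,"slide":[0,0,0],"yaw":0},{"hand":1,"slide":[0,0,0],"yaw":0},{"hand":1,"slide":[0,0,0],"yaw":0}]'
```

```text
time_s: 3.22
tcp_pos: [0.4778, -0.1914, 0.14]
ee_rot: [[-0.045, -0.999, 0.002], [-0.999, 0.045, -0.0], [0.0, -0.002, -1.0]]
wrist_force: [1.2, -0.8, -0.2]
gripper_width: 1.0
time_s: 4.22
tcp_pos: [0.4776, -0.1914, 0.1393]
ee_rot: [[-0.045, -0.999, 0.001], [-0.999, 0.045, -0.0], [-0.0, -0.001, -1.0]]
wrist_force: [2.6, -1.3, -4.4]
gripper_width: 0.182
```

```bash
python3 -m inch '[{"hand":1,"slide":[0,0,1],"yaw":0},{"hand":1,"slide":[0,0,3],"yaw":0},{"hand":1,"slide":[0,0,6],"yaw":0},{"hand":1,"slide":[0,0,9],"yaw":0},{"hand":1,"slide":[0,0,12],"yaw":0},{"hand":1,"slide":[0,0,15],"yaw":0},{"hand":1,"slide":[0,0,16],"yaw":0},{"hand":1,"slide":[0,0,16],"yaw":0}]'; python3 -m inch '[{"hand":1,"slide":[1,2.5,0],"yaw":0.02},{"hand":1,"slide":[2.5,6,0],"yaw":0.05},{"hand":1,"slide":[4,10,0],"yaw":0.08},{"hand":1,"slide":[6,15,0],"yaw":0.11},{"hand":1,"slide":[8,19.5,0],"yaw":0.11},{"hand":1,"slide":[9.5,23.5,0],"yaw":0.11},{"hand":1,"slide":[10.5,25.7,0],"yaw":0.11},{"hand":1,"slide":[10.5,25.7,0],"yaw":0.11},{"hand":1,"slide":[10.5,25.7,0],"yaw":0.11}]'
python3 - <<'E'
from h import *
s=sense();print(s['moment'],s['tcp_pos'])
a=capture('top');b=capture('side');p=np.array(s['tcp_pos'])
t=cv2.resize(a[130:230,174:274],(400,400),interpolation=2);u=cv2.resize(b[100:260,180:340],(400,400),interpolation=2)
cv2.imwrite('pics/c3.png',np.hstack([t,u]));cv2.imwrite('pics/side1.png',b);cv2.imwrite('pics/top1.png',a)
print(proj('side',p-[0,0,.051]),proj('side',p-[0,0,.121]),proj('side',[.5826,.0657,.136]))
E
```

```text
time_s: 5.22
tcp_pos: [0.4769, -0.1912, 0.2989]
ee_rot: [[-0.045, -0.999, -0.0], [-0.999, 0.045, 0.001], [-0.001, 0.0, -1.0]]
wrist_force: [-0.4, -0.3, -5.5]
gripper_width: 0.181
time_s: 6.35
tcp_pos: [0.5817, 0.0648, 0.2983]
ee_rot: [[0.064, -0.998, -0.003], [-0.998, -0.064, -0.001], [0.001, 0.003, -1.0]]
wrist_force: [0.3, 0.5, -3.8]
gripper_width: 0.183
[ 0.0635478  -0.04753695 -0.02076529] [0.58167139 0.06481205 0.29825122]
[244.75260715 159.46895663] [244.65025832 191.20033177] [244.06959499 208.63073253]
```

View pics/c3.png

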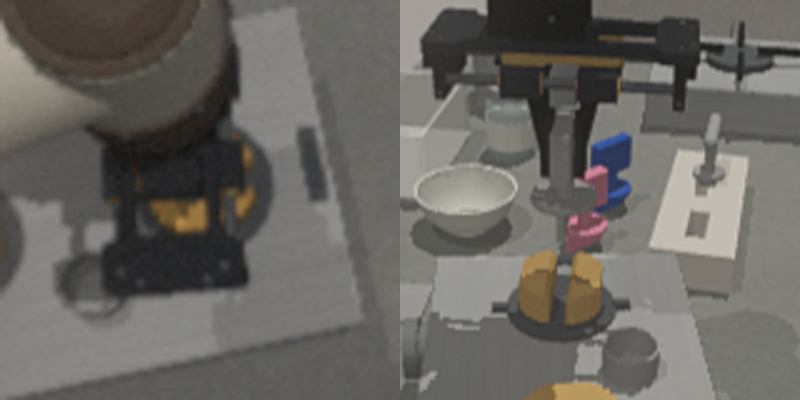

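The key hangs upright above the slot (blade at crop (563,245), slot at (565,275)), so I'm lowering it gently.

```bash
python3 -m inch '[{"hand":1,"slide":[0.1,0.05,-1.5],"yaw":0},{"hand":1,"slide":[0.1,0.05,-3],"yaw":0},{"hand":1,"slide":[0.1,0.05,-3.6],"yaw":0},{"hand":1,"slide":[0.1,0.05,-4],"yaw":0},{"hand":1,"slide":[0.1,0.05,-4.4],"yaw":0},{"hand":1,"slide":[0.1,0.05,-4.8],"yaw":0},{"hand":1,"slide":[0.1,0.05,-5],"yaw":0},{"hand":1,"slide":[0.1,0.05,-5],"yaw":0}]'
```

```text
time_s: 7.45
tcp_pos: [0.5833, 0.0661, 0.2492]
ee_rot: [[0.065, -0.998, -0.0], [-0.998, -0.065, -0.0], [0.0, 0.0, -1.0]]
wrist_force: [0.4, -0.3, -3.1]
gripper_width: 0.186
```

In the slot with no contact force (about 9 mm deep). Continuing to the seat.

```bash
python3 -m inch '[{"hand":1,"slide":[0,0,-0.4],"yaw":0},{"hand":1,"slide":[0,0,-0.8],"yaw":0},{"hand":1,"slide":[0,0,-1.1],"yaw":0},{"hand":1,"slide":[0,0,-1.3],"yaw":0},{"hand":1,"slide":[0,0,-1.4],"yaw":0},{"hand":1,"slide":[0,0,-1.4],"yaw":0}]'
```

```text
time_s: 8.2
tcp_pos: [0.5833, 0.0661, 0.2352]
ee_rot: [[0.065, -0.998, 0.0], [-0.998, -0.065, -0.0], [0.0, -0.0, -1.0]]
wrist_force: [-0.2, 0.4, -4.5]
gripper_width: 0.183
```

```bash
python3 -m inch '[{"hand":1,"slide":[0,0,-0.1],"yaw":0},{"hand":1,"slide":[0,0,-0.15],"yaw":0},{"hand":1,"slide":[0,0,-0.15],"yaw":0}]'; python3 -c "
from station import *;print(sense()['moment'])"
```

```text
time_s: 8.57
tcp_pos: [0.5833, 0.0661, 0.2337]
ee_rot: [[0.065, -0.998, -0.0], [-0.998, -0.065, 0.0], [-0.0, 0.0, -1.0]]
wrist_force: [-0.3, 0.2, -3.9]
gripper_width: 0.18
[ 0.12057368 -0.03495251 -0.03901826]
```

```bash
python3 -m inch '[{"hand":1,"slide":[0,0,0],"yaw":-0.13},{"hand":1,"slide":[0,0,0],"yaw":-0.26},{"hand":1,"slide":[0,0,0],"yaw":-0.39},{"hand":1,"slide":[0,0,0],"yaw":-0.52},{"hand":1,"slide":[0,0,0],"yaw":-0.65},{"hand":1,"slide":[0,0,0],"yaw":-0.78},{"hand":1,"slide":[0,0,0],"yaw":-0.91},{"hand":1,"slide":[0,0,0],"yaw":-1.04},{"hand":1,"slide":[0,0,0],"yaw":-1.17},{"hand":1,"slide":[0,0,0],"yaw":-1.25}]'; python3 -c "
from station import *;print(sense()['moment'])"; python3 -m inch '[{"hand":1,"slide":[0,0,0],"yaw":-0.05},{"hand":1,"slide":[0,0,0],"yaw":-0.1},{"hand":1,"slide":[0,0,0],"yaw":-0.1}]'; python3 -c "
from station import *;print(sense()['moment'])"
```

```text
time_s: 9.82
tcp_pos: [0.5842, 0.0657, 0.2339]
ee_rot: [[-0.927, -0.374, 0.002], [-0.374, 0.927, -0.001], [-0.002, -0.001, -1.0]]
wrist_force: [2.6, -2.0, -5.8]
gripper_width: 0.188
[-0.63383389 -0.97475348  0.16707703]
time_s: 10.2
tcp_pos: [0.5842, 0.0657, 0.234]
ee_rot: [[-0.959, -0.283, 0.002], [-0.283, 0.959, -0.001], [-0.002, -0.001, -1.0]]
wrist_force: [3.9, -3.0, -5.7]
gripper_width: 0.177
[-0.87335905 -1.35341969  0.04628279]
```

```bash
m(){ python3 -c "
from station import *;print(sense()['moment'])"; }; python3 -m inch '[{"hand":1,"slide":[0,0,0],"yaw":-0.05},{"hand":1,"slide":[0,0,0],"yaw":-0.1},{"hand":1,"slide":[0,0,0],"yaw":-0.15},{"hand":1,"slide":[0,0,0],"yaw":-0.15}]'; m;  python3 -m inch '[{"hand":1,"slide":[0,0,0],"yaw":-0.03},{"hand":1,"slide":[0,0,0],"yaw":-0.06},{"hand":1,"slide":[0,0,0],"yaw":-0.06}]'; m
```

```text
time_s: 10.7
tcp_pos: [0.5842, 0.0656, 0.234]
ee_rot: [[-0.991, -0.136, 0.002], [-0.136, 0.991, -0.001], [-0.002, -0.001, -1.0]]
wrist_force: [3.7, -3.8, -5.9]
gripper_width: 0.182
[-1.11444186 -1.40334939  0.04351761]
time_s: 11.08
tcp_pos: [0.5842, 0.0655, 0.234]
ee_rot: [[-0.997, -0.077, 0.002], [-0.077, 0.997, -0.001], [-0.002, -0.001, -1.0]]
wrist_force: [4.1, -3.5, -6.7]
gripper_width: 0.182
[-1.34793917 -1.48721477  0.08424279]
```

```bash
m(){ python3 -c "
from station import *;print(sense()['moment'])"; }; python3 -m inch '[{"hand":1,"slide":[0,0,0],"yaw":-0.03},{"hand":1,"slide":[0,0,0],"yaw":-0.05},{"hand":1,"slide":[0,0,0],"yaw":-0.05}]'; m;  python3 -m inch '[{"hand":1,"slide":[0,0,0],"yaw":-0.03},{"hand":1,"slide":[0,0,0],"yaw":-0.05},{"hand":1,"slide":[0,0,0],"yaw":-0.05}]'; m
```

```text
time_s: 11.45
tcp_pos: [0.5842, 0.0655, 0.234]
ee_rot: [[-1.0, -0.028, 0.002], [-0.028, 1.0, -0.001], [-0.002, -0.001, -1.0]]
wrist_force: [4.0, -4.0, -5.5]
gripper_width: 0.179
[-1.45532214 -1.58985869  0.49518868]
time_s: 11.82
tcp_pos: [0.5842, 0.0656, 0.2341]
ee_rot: [[-1.0, 0.02, 0.002], [0.02, 1.0, -0.002], [-0.002, -0.002, -1.0]]
wrist_force: [3.5, -4.5, -5.6]
gripper_width: 0.189
[-1.3251325  -1.48880652  0.84418719]
```

The torque rises from about 0.05 to 0.84 N m at about 0°, so the lock is at its stop. I'll ease off the torque and release, then look.

```bash
python3 -m inch '[{"hand":1,"slide":[0,0,0],"yaw":0.05},{"hand":1,"slide":[0,0,0],"yaw":0.05},{"hand":0,"slide":[0,0,0],"yaw":0.05},{"hand":0,"slide":[0,0,0],"yaw":0.05},{"hand":0,"slide":[0,0,0],"yaw":0.05},{"hand":0,"slide":[0,0,0],"yaw":0.05},{"hand":0,"slide":[0,0,0],"yaw":0.05},{"hand":0,"slide":[0,0,0],"yaw":0.05}]'; python3 -m inch '[{"hand":0,"slide":[0,0,1],"yaw":0},{"hand":0,"slide":[0,0,4],"yaw":0},{"hand":0,"slide":[0,0,8],"yaw":0},{"hand":0,"slide":[0,0,12],"yaw":0},{"hand":0,"slide":[0,0,12],"yaw":0},{"hand":0,"slide":[-6,-6,12],"yaw":0},{"hand":0,"slide":[-11,-11,12],"yaw":0},{"hand":0,"slide":[-16,-16,12],"yaw":0},{"hand":0,"slide":[-20,-20,12],"yaw":0},{"hand":0,"slide":[-20,-20,12],"yaw":0}]'
python3 - <<'E'
from h import *
a=capture('top');b=capture('side')
t=cv2.resize(a[130:240,130:270],(400,400*110//140),interpolation=2);u=cv2.resize(b[150:310,180:310],(400,int(400*160/130)),interpolation=2)
t=cv2.copyMakeBorder(t,0,u.shape[0]-t.shape[0],0,0,0)
cv2.imwrite('pics/c4.png',np.hstack([t,u]));cv2.imwrite('pics/side2.png',b);cv2.imwrite('pics/top2.png',a)
print(u.shape)
E
```

```text
time_s: 12.82
tcp_pos: [0.5833, 0.0661, 0.2337]
ee_rot: [[-1.0, -0.026, -0.0], [-0.026, 1.0, -0.0], [0.0, -0.0, -1.0]]
wrist_force: [-0.2, 0.1, 0.1]
gripper_width: 0.78
time_s: 14.08
tcp_pos: [0.3807, -0.1353, 0.3538]
ee_rot: [[-1.0, -0.024, 0.0], [-0.024, 1.0, 0.0], [-0.0, 0.0, -1.0]]
wrist_force: [0.0, -0.0, -0.1]
gripper_width: 0.997
(492, 400, 3)
```

View pics/c4.png

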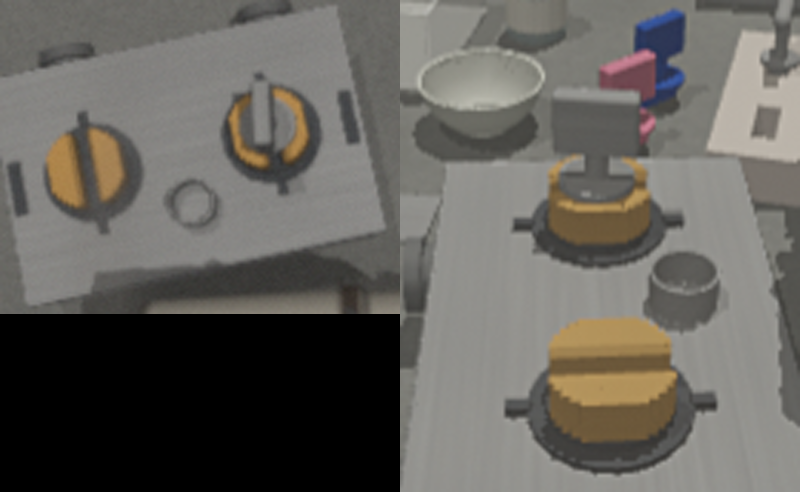

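The key stands upright in the right lock (top-view crop (262,110)). One closer look will check the slot ends and the seating.

```bash
python3 - <<'E'
from h import *
a=cv2.imread('pics/top2.png');b=cv2.imread('pics/side2.png')
t=cv2.resize(a[150:200,200:250],(400,400),interpolation=2);u=cv2.resize(b[170:235,212:277],(400,400),interpolation=2)
o=cv2.convertScaleAbs(np.hstack([t,u]),alpha=1.4)
def mark(P,c=(0,0,255)):
    x,y=proj('top',P);cv2.circle(o,(int((x-200+.5)*8),int((y-150+.5)*8)),2,c,-1)
    x,y=proj('side',P);cv2.circle(o,(400+int((x-212+.5)*400/65),int((y-170+.5)*400/65)),2,c,-1)
L=np.array([.5826,.0657,.136]);th=np.radians(12)
for s in(-1,1):
    mark(L+s*.035*np.array([np.cos(th),np.sin(th),0]))
    mark(L+[0,s*.026,.006],(0,255,0))          # collar top rim, if seated
    mark(L+[s*.028,0,.068],(255,0,255))   # handle top ends, if seated and upright
cv2.imwrite('pics/c5.png',o)
E
```

```text
(no output)
```

View pics/c5.png

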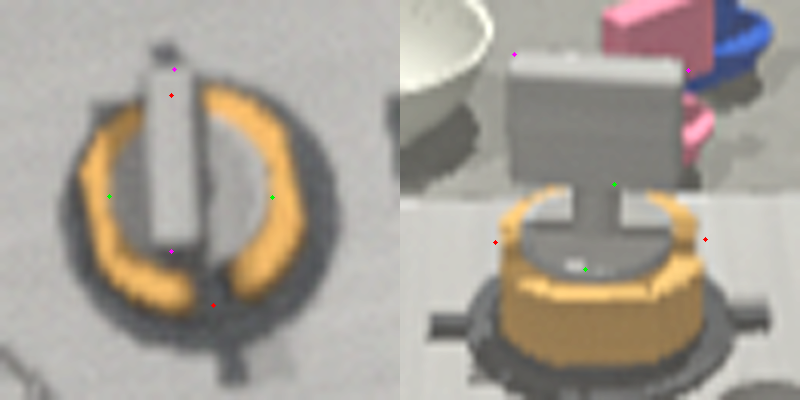

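The slot end at crop (213,290) lies on the rib line (165,50)–(232,365), so the lock is shut. The collar and handle fall within a millimetre or two of where a seated, upright key should be. Handing in.

```bash
python3 -c "
from station import *;finish_job();s=sense();print(s['time_s'],s['wrist_force'])"
```

```text
the job is handed in; nothing more can be done
the job is handed in; nothing more can be done
```

I took the paddle-handled key from the stand, lowered it into the open lock's slot and turned it clockwise until it stopped. I then let go, moved the arm clear and handed the job in at about 14 s on the robot's clock.

**Turning to the stop:** Torque rose from about 0.05 to 0.84 N m as the key reached roughly −1°. With 10° of blade play, that puts the slot at about 10–12°; I had expected about 12°.

**After release:** The pictures show the slot in line with the two ribs, at about 12–13°. The collar sits on the lock's flat top and the key stands upright, within 1–2 mm of the predicted seated position.

**Spare lock:** It still looks shut, though I checked it only by eye in the last pictures.

**Not fully settled:**
- **Side load:** During the turn there was about 5 N of sideways force and a 2 N m bending moment on the wrist, probably because the key was held slightly off the lock's axis. Both were gone after release.
- **After hand-in:** The last sensor reading was refused, so nothing was measured after that point.

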